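# Sweep the small sherds into the sorting tray

### The job

Gently sweep the three small red sherds across the bench with your fingers and over the sloping lip of the blue tray, until all three lie flat on the tray's floor, wholly past the lip. Push them along, do not pick them up or flick them, and leave the two grey rim shards, the crucible and the brush where they are.

Things in the scene. Friction and masses are not known exactly. Their poses are not given: they have to be found in the camera images.
- sherd_a: One of the three small red terracotta sherds to sweep up: an irregular flat piece, six-sided, about 48 by 41 mm, 12 mm thick, about 35 g, top slightly domed, no corner more than 28 mm from its middle. Origin at the middle of its underside, z up. Starts flat on the bench in front of the tray, clear of everything; a push of under 1 N slides it.
- sherd_b: One of the three small red terracotta sherds to sweep up: an irregular flat piece, five-sided, about 48 by 39 mm, 12 mm thick, about 35 g, top slightly domed, no corner more than 28 mm from its middle. Origin at the middle of its underside, z up. Starts flat on the bench in front of the tray, clear of everything; a push of under 1 N slides it.
- sherd_c: One of the three small red terracotta sherds to sweep up: an irregular flat piece, six-sided, about 48 by 40 mm, 12 mm thick, about 35 g, top slightly domed, no corner more than 28 mm from its middle. Origin at the middle of its underside, z up. Starts flat on the bench in front of the tray, clear of everything; a push of under 1 N slides it.
- tray: Blue sorting tray, fixed to the bench, open at the front. Origin: middle of the lip's front edge at bench level; x runs level into the tray, y across, z up. The lip rises to 2.5 mm over x = 0 to 16 mm, then a flat floor 2.5 mm above the bench reaches the rear wall at x = 200 mm. Inside y from -105 to 105 mm. Walls 4 mm thick, 30 mm high; side walls taper down to 6 mm at the front.
- rim_1: One of two pale grey rim shards of a storage jar, lying hollow side down: a curved piece about 78 mm along the rim (its x) by 45 to 58 mm (its y), about 21 mm high, reaching at most 50 mm from its origin. Origin below its middle at bench level. Loose; to be left alone.
- rim_2: One of two pale grey rim shards of a storage jar, lying hollow side down: a curved piece about 68 mm along the rim (its x) by 45 to 58 mm (its y), about 21 mm high, reaching at most 50 mm from its origin. Origin below its middle at bench level. Loose; to be left alone.
- crucible: White ceramic crucible, an open tapered cup 42 mm high, 46 mm across the mouth and 28 mm across the foot, 45 g, standing upright. Origin at the middle of its underside. Loose; to be left alone.
- brush: Stubby flat brush lying on the bench, 108 mm long and 27 mm wide, about 16 mm high: beech handle towards its -x, brass ferrule and dark bristles towards its +x. Origin at bench level, near its middle. Loose; to be left alone.

How it is judged:
By the outcome, as a careful person would: the job done as asked, in the order asked, and still so for the second after the job is handed in, with the robot touching nothing.
It also fails if it takes over 67 s, if anything falls off the work surface, if the arm or the gripper's body presses on something with over 40 N, if the wrist force passes 120 N, or if a joint passes its speed limit or range.

### The arm

A 6-joint arm with a two-finger parallel gripper is mounted at the origin on the work surface. World frame = base frame: x ahead of the robot, y to its left, z up, the work surface at z = 0. Lengths are in m, angles in rad, forces in N, time in s.
With the tool pointing down it reaches from about 0.25 to 0.725 m from the base axis. Payload 4 kg.
Tool frame: the origin (TCP) lies at the very end of the fingers, on their centre line; the grasp point (between the pads) lies 19 mm behind it; z points along the fingers, y is the line along which they close (so a half turn about z gives the same grasp; the last joint's range is limited). The gripper opens to 85 mm and grips with 20 to 120 N. Pads are 22 mm wide; open, the fingers measure 114 mm over their backs; the gripper's body (76 mm by 85 mm) begins 54 mm behind the grasp point. The pads swing forward as they close: fully open they stand 13 mm farther back than shut.
Start: joints at [-1.156, 0.241, 0.005, 1.335, 0, 1.571], TCP at [0.202, -0.458, 0.231] pointing down, gripper open.
Joint ranges: [-2.72, 2.72], [-1.05, 1.87], [-1.09, 1.28], [-1.99, 2.15], [-1.42, 1.44], [-3.14, 3.14]. Speed limits (rad/s): [2.79, 2.79, 3.14, 3.14, 3.14, 3.14].

### API

Orientations are given as a unit quaternion [x, y, z, w].
In Python, from workcell import bot, vision, workorder, boxes_of gives the robot as it stands.
- The arm moves only by the tool send_rows, never from a script. Its argument "motion" is text: rows parted by semicolons, each of 5 numbers parted by spaces: the closure, from -1 (fully open) to 1 (shut), so that 0 is half open, then the shift along the tool's x, y, z in cm, then the turn about the tool's z in rad. In form: claw x y z twist; .... A call has 1 to 5 rows; each row is the pose to reach, as a shift and turn from the pose commanded when the call began, along the tool's axes at that moment; what a row does not reach only later rows make up. A row lasts 1/10 s, in which the tool goes at most 50 mm and 8.59 degrees, less where a joint would pass 70% of its speed; a pose out of reach is approached as far as the arm can. A call with a gripper value outside its range is refused whole. The fingers move at their own pace and stop on an object; the grip force is fixed at half the most. Time passes only in rows, so rows that repeat a pose let the fingers close. It gives the time, the measured TCP pose, the force, the opening and the grip force at its end, in the units of the state.
- bot.get_obs(): the state, without advancing time (a new reading comes with each control period).
- vision.camera(name): name is "side" or "top"; returns the picture (384x512x3 uint8, red, green, blue); there is no depth.
- vision.camera_model(name): a dict with "fov_y" (degrees; the focal length in pixels is half the picture's height over the tangent of half this angle, whatever the lens; pixels are square), "cx", "cy" (the principal point, pixels), "k1" (the pictures are not rectified: a ray, as slopes to the right and down, at radius r is drawn at 1 + k1 r^2 times it, then the intrinsics apply), "world_from_camera" (4x4, takes a point from camera to world coordinates). Camera axes: x right, y down, z forward; pixel columns grow to the right and rows downward; lengths in m; the calibration is good to about 2 mm. A picture is of the moment at which its call begins. camera_model takes no time and is no camera call.
- workorder.job_done(): hands the job in; it is judged then, once.
Trained networks look in the newest picture that a camera, given by its name, has taken for a name from the list of things; names that differ only in an ending like _2 or _b are one class to them, and where a whole thing is asked for, a point or a joint stands for the part that bears it (a point fixed in the world has none). Each returns a list of dicts, best first, with "conf" (0 to 1); they miss things now and then, are a little off and sometimes report something else, mostly with a low value. They report only what shows in the picture. A call takes as long as a camera call.
- boxes_of(camera, target): "rect" ([centre column, centre row, width, height] in pixels, round what is visible of it).
The state is a dict: "clock": time; "joint_pos": joint angles; "joint_vel": joint speeds; "tau": joint torques, N m; "eef_pos": TCP position; "tool_rot": TCP orientation; "ft_force": force on the tool from outside, world axes, zero at the start; "ft_torque": the same for the moment, N m; "grip_width": finger opening in m; "grasp_force": force on a finger pad.
Only numpy, scipy, OpenCV 4.12 (cv2) and the standard library are available. Lean on these libraries where they do the work, as an engineer would, in place of code of your own. Each camera call takes 0.05 s, during which the arm holds its last target. There are 200 camera calls.

## Working session

There is one attempt and no reset: what is moved stays moved. The work goes in short steps, Python scripts to look and compute and a tool call to move; the robot and the scene stay as the last step left them, time stands still between calls to the robot, and variables do not carry over. Pictures are saved under pics/ and viewed, at most 10 in all, crops included, and the job is handed in when it is done.

Besides the shell and the picture viewer there is one more tool, called after ">>>" by a JSON object that holds its "name" and its "arguments". send_rows: Moves the arm, as the interface text tells. Its arguments: {"type":"object","properties":{"motion":{"type":"string"}},"required":["motion"]}

```bash
mkdir -p pics
cat > h.py <<'E'
import numpy as np, cv2
from workcell import bot, vision, workorder, boxes_of
def ray(cam,u,v):
    m=vision.camera_model(cam); f=192/np.tan(np.radians(m["fov_y"])/2)
    K=np.array([[f,0,m["cx"]],[0,f,m["cy"]],[0,0,1]])
    p=cv2.undistortPoints(np.array([[[u,v]]],float),K,np.array([m["k1"],0,0,0,0.]))[0,0]
    T=np.array(m["world_from_camera"]); return T[:3,3],T[:3,:3]@np.array([p[0],p[1],1])
def w(cam,u,v,z=0.):
    o,d=ray(cam,u,v); return (o+d*(z-o[2])/d[2])[:2].round(4)
def save(cam,name,s=1):
    im=vision.camera(cam); cv2.imwrite(f"pics/{name}.png",cv2.resize(im[...,::-1],None,fx=s,fy=s)); return im
def reds(im,z=.011,cam="top"):
    hsv=cv2.cvtColor(im,cv2.COLOR_RGB2HSV); m=((hsv[...,0]<14)|(hsv[...,0]>172))&(hsv[...,1]>110)&(hsv[...,2]>60)
    n,l,s,c=cv2.connectedComponentsWithStats(m.astype(np.uint8))
    for i in range(1,n):
        if s[i,4]>60:
            cs=cv2.findContours((l==i).astype(np.uint8),0,2)[0][0][:,0]
            W=np.array([w(cam,*p,z) for p in cs]); print("red px",c[i].round(),s[i,4],"w",w(cam,*c[i],z),"min",W.min(0),"max",W.max(0))
E
python3 - <<'E'
from h import *
im=save("top","t0",1.5); reds(im)
for t in ["sherd_a","tray","rim_1","crucible","brush"]:
    for b in boxes_of("top",t):
        r=b["rect"]; print(t,round(b["conf"],2),np.round(r),w("top",r[0],r[1],.01))
save("side","s0",1.5)
o=bot.get_obs(); print(o["clock"],o["eef_pos"],o["tool_rot"],o["grip_width"])
E
```

```text
red px [208.  29.] 546 w [0.9485 0.1984] min [0.9435 0.0234] max [0.9562 0.4038]
red px [298.  28.] 130 w [ 0.9497 -0.0213] min [ 0.9443 -0.0643] max [0.9558 0.0162]
red px [418.  32.] 703 w [ 0.9479 -0.3201] min [ 0.9432 -0.5789] max [ 0.956  -0.0766]
red px [61. 34.] 477 w [0.9492 0.577 ] min [0.9438 0.4115] max [0.9564 0.755 ]
red px [207. 161.] 272 w [0.6207 0.1941] min [0.5951 0.171 ] max [0.6444 0.2129]
red px [281. 192.] 280 w [0.5494 0.0225] min [5.306e-01 1.000e-04] max [0.5698 0.0437]
red px [200. 233.] 283 w [0.4553 0.2088] min [0.4317 0.1897] max [0.4796 0.2291]
sherd_a 0.6 [209. 161.  21.  20.] [0.6201 0.1903]
sherd_a 0.49 [283. 193.  19.  18.] [0.5459 0.0188]
rim_1 0.66 [274. 122.  37.  28.] [0.7123 0.04  ]
rim_1 0.61 [282. 277.  40.  32.] [0.3552 0.021 ]
crucible 0.52 [161. 199.  22.  11.] [0.5314 0.3013]
crucible 0.19 [399. 201. 102. 110.] [ 0.5288 -0.2531]
brush 0.61 [173. 282.  45.  13.] [0.3423 0.269 ]
0.35 [ 0.20143972 -0.45747017  0.23109417] [ 9.78567783e-01  2.05924808e-01 -5.88374627e-05 -2.54281577e-04] 0.08558187778697855
```

View pics/t0.png

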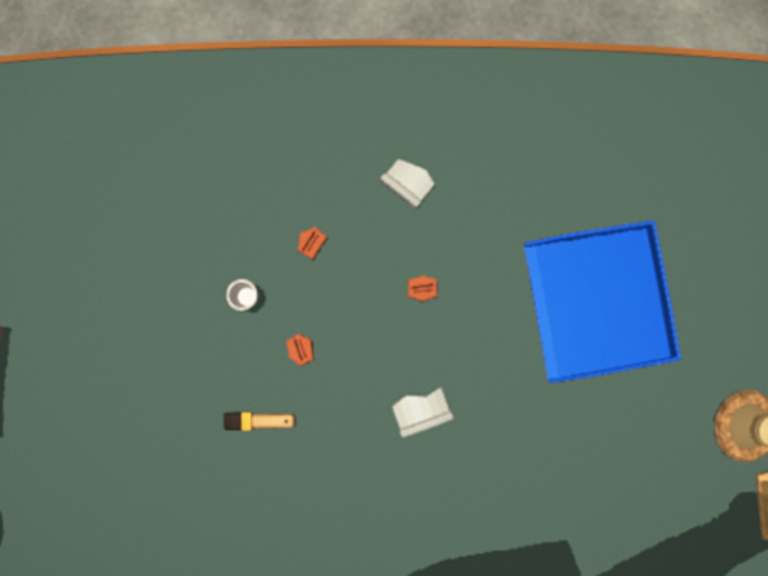

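View pics/s0.png

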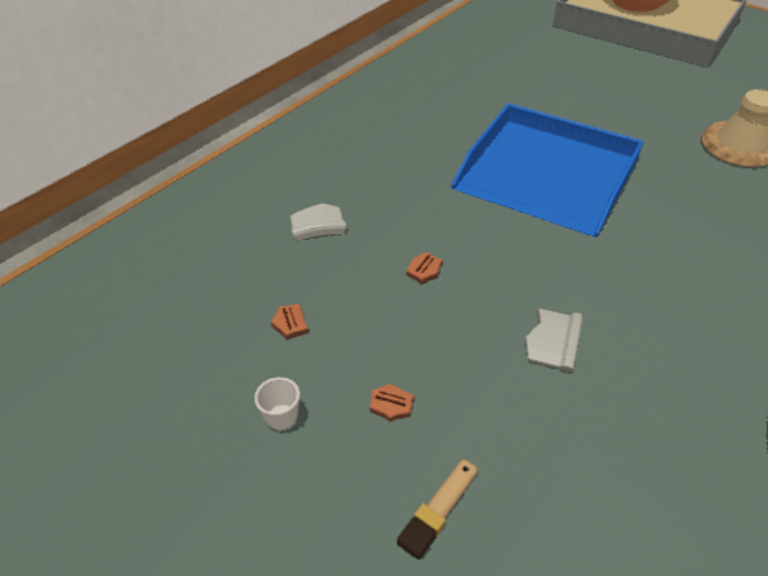

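The top picture shows the sherds at (312,242), (422,288) and (300,350), with the tray's front corners near (526,243) and (548,381), all in 1.5x pixels. There is a clear corridor between the rims at (408,183) and (422,412).

```bash
cat >> h.py <<'E'
F1=w("top",526/1.5,243/1.5,.006); F2=w("top",548/1.5,381/1.5,.006)
E
python3 - <<'E'
from h import *
R1=w("top",653/1.5,222/1.5,.03); R2=w("top",679/1.5,358/1.5,.03)
print(F1,F2,R1,R2,np.linalg.norm(F1-F2),np.linalg.norm(R1-R2),np.linalg.norm(F1-R1))
for p in [(455,183),(597,234)]: print("side",w("side",p[0]/1.5,p[1]/1.5,.004))
im=vision.camera("side"); reds(im,.006,"side")
m=(F1+F2)/2; t=(R1+R2)/2-m; yaw=np.arctan2(t[1],t[0]); print("mid",m,"yaw",yaw)
ex=np.array([np.cos(yaw),np.sin(yaw)]); ey=np.array([-ex[1],ex[0]])
for s in [(.6207,.1941),(.5494,.0225),(.4553,.2088),(.7123,.04),(.3552,.021),(.5314,.3013)]:
    d=np.array(s)-m; print(s,"tray",d@ex,d@ey)
for g in [(.13,0),(.1,.06),(.1,-.06)]: print(g,m+g[0]*ex+g[1]*ey)
E
```

```text
[ 0.6201 -0.1403] [ 0.4064 -0.1717] [ 0.6511 -0.3383] [ 0.4398 -0.3736] 0.21599456011668444 0.21422833612760006 0.2004120754844877
side [ 0.6193 -0.1453]
side [ 0.4061 -0.1736]
red px [126.  82.] 3030 w [ 1.0415 -0.0037] min [ 1.0109 -0.6   ] max [1.0729 0.3373]
red px [426.   3.] 218 w [ 0.6602 -0.8555] min [ 0.6228 -0.9084] max [ 0.7102 -0.8185]
red px [283. 178.] 332 w [0.5494 0.0245] min [ 0.5274 -0.0007] max [0.5711 0.0486]
red px [193. 214.] 386 w [0.6206 0.1969] min [0.5936 0.1713] max [0.647  0.2173]
red px [261. 268.] 521 w [0.4547 0.2107] min [0.4298 0.1887] max [0.4802 0.2332]
mid [ 0.51325 -0.156  ] yaw -1.4111269354011078
(0.6207, 0.1941) tray -0.32856302326962394 0.1617462588127606
(0.5494, 0.0225) tray -0.17048190839186947 0.0640702068910834
(0.4553, 0.2088) tray -0.36937328353764054 0.0007873427600710393
(0.7123, 0.04) tray -0.1618595404788655 0.2276804595391764
(0.3552, 0.021) tray -0.1998771984451579 -0.12789803767734265
(0.5314, 0.3013) tray -0.44859739751732425 0.09062608587312938
(0.13, 0) [ 0.53391894 -0.28434639]
(0.1, 0.06) [ 0.58838598 -0.24518848]
(0.1, -0.06) [ 0.46991239 -0.2642675 ]
```

```bash
cat >> h.py <<'E'
def to(x,y,z,yaw):
    o=bot.get_obs(); q=o["tool_rot"]; ps=2*np.arctan2(q[1],q[0]); p=np.array(o["eef_pos"])
    X=np.array([np.cos(ps),np.sin(ps)]); Y=np.array([X[1],-X[0]]); d=np.array([x,y])-p[:2]
    t=-(yaw-ps); t=(t+np.pi/2)%np.pi-np.pi/2
    print("clock",o["clock"],"pos",p.round(4),"yaw",round(ps,4),"shift cm x y z",(100*np.array([d@X,d@Y,p[2]-z])).round(2),"twist",round(t,3),"F",np.round(o["ft_force"],2),"w",round(o["grip_width"],4))
def line(s,g,back=.06):
    s,g=np.array(s),np.array(g); d=g-s; n=np.linalg.norm(d); b=s-d/n*back; yaw=np.arctan2(-d[1],-d[0]); print("start",b,"yaw",yaw,"push cm",100*n+100*back-3); return b,yaw
E
python3 - <<'E'
from h import *
b,y=line((.5494,.0235),(.534,-.28)); to(*b,.06,y)
E
```

```text
start [0.55244057 0.08342291] yaw 1.520098456399183 push cm 33.38904572374724
clock 0.4 pos [ 0.2015 -0.4575  0.2312] yaw 0.4148 shift cm x y z [ 53.92 -35.37  17.12] twist -1.105 F [-0.69 -0.46 -0.1 ] w 0.0849
```

>>> {"name": "send_rows", "arguments": {"motion": "0.6 4 -2.6 0 -0.14; 0.6 8 -5.2 0 -0.28; 0.6 12 -7.8 0 -0.42; 0.6 16 -10.4 0 -0.56; 0.6 20 -13 0 -0.7"}}

```text
clock: 0.9
eef_pos: [0.3328, -0.2565, 0.2315]
tool_rot: [0.847, 0.531, 0.0, 0.0]
ft_force: [0.6, 0.4, -0.4]
grip_width: 0.0171
grasp_force: 0.0
```

```bash
python3 -c "
from h import *
to(.5524,.0834,.06,1.52)"
```

```text
clock 0.9 pos [ 0.3328 -0.2565  0.2315] yaw 1.1199 shift cm x y z [40.16  4.95 17.15] twist -0.4 F [ 0.64  0.43 -0.42] w 0.0171
```

>>> {"name": "send_rows", "arguments": {"motion": "0.6 4.5 0.5 0 -0.1; 0.6 9 1 0 -0.2; 0.6 13.5 1.5 0 -0.3; 0.6 18 2 0 -0.4; 0.6 22.5 2.5 2 -0.4"}}

```text
clock: 1.4
eef_pos: [0.4565, -0.0656, 0.2137]
tool_rot: [0.726, 0.688, 0.002, 0.003]
ft_force: [1.1, -1.4, 0.5]
grip_width: 0.017
grasp_force: 0.0
```

```bash
python3 -c "
from h import *
to(.5524,.0834,.06,1.52)"
```

```text
clock 1.4 pos [ 0.4565 -0.0656  0.2137] yaw 1.5166 shift cm x y z [15.39  8.77 15.37] twist -0.003 F [ 1.06 -1.35  0.51] w 0.017
```

>>> {"name": "send_rows", "arguments": {"motion": "0.6 4 2.2 2 0; 0.6 8 4.4 4 0; 0.6 12 6.6 8 0; 0.6 15.4 8.8 12 0; 0.6 15.4 8.8 14 0"}}

```text
clock: 1.9
eef_pos: [0.5521, 0.085, 0.07]
tool_rot: [0.725, 0.688, 0.001, 0.0]
ft_force: [-0.0, -0.6, 0.7]
grip_width: 0.017
grasp_force: 0.0
```

```bash
python3 -c "
from h import *
to(.5524,.0834,.003,1.52); reds(save('side','s1',1.5),.006,'side')"
```

```text
clock 1.9 pos [0.5521 0.085  0.07  ] yaw 1.5182 shift cm x y z [-0.15  0.03  6.7 ] twist -0.002 F [-0.02 -0.63  0.72] w 0.017
red px [426.   3.] 216 w [ 0.6602 -0.8555] min [ 0.6228 -0.9084] max [ 0.7102 -0.8185]
red px [109.  92.] 2327 w [1.0401 0.0502] min [ 1.011  -0.3812] max [1.073  0.3373]
red px [282. 178.] 327 w [0.5493 0.0249] min [ 0.5289 -0.0007] max [0.5711 0.0498]
red px [193. 214.] 389 w [0.6206 0.1969] min [0.5936 0.1713] max [0.647  0.2173]
red px [261. 268.] 523 w [0.4547 0.2107] min [0.4298 0.1887] max [0.4802 0.2332]
```

>>> {"name": "send_rows", "arguments": {"motion": "0.6 0 0 2 0; 0.6 0 0 4 0; 0.6 0 0 5.5 0; 0.6 0 0 6.3 0; 0.6 0 0 6.6 0"}}

```text
clock: 2.45
eef_pos: [0.5496, 0.0814, 0.0049]
tool_rot: [0.727, 0.687, -0.001, -0.0]
ft_force: [0.3, -0.8, 0.1]
grip_width: 0.0174
grasp_force: 0.0
```

>>> {"name": "send_rows", "arguments": {"motion": "0.6 -1 0 0 0; 0.6 -2 0 0 0; 0.6 -3 0 0 0; 0.6 -4 0 0 0; 0.6 -5 0 0 0"}}

```text
clock: 2.95
eef_pos: [0.5476, 0.0308, 0.0058]
tool_rot: [0.727, 0.687, 0.0, 0.0]
ft_force: [0.1, 0.6, -0.2]
grip_width: 0.017
grasp_force: 0.2
```

```bash
python3 -c "
from h import *
to(.534,-.25,.004,1.52); reds(save('side','s2',1.5)[100:300,100:400],.006,'side')
cv2.imwrite('pics/s2c.png',cv2.resize(cv2.imread('pics/s2.png')[150:400,250:600],None,fx=2,fy=2))"
```

```text
clock 2.95 pos [0.5476 0.0308 0.0058] yaw 1.5142 shift cm x y z [-28.11   0.23   0.18] twist -0.006 F [ 0.11  0.56 -0.17] w 0.017
red px [ 93. 114.] 388 w [0.9997 0.126 ] min [0.96  0.092] max [1.042  0.1532]
red px [161. 168.] 524 w [0.7539 0.1515] min [0.7178 0.124 ] max [0.7903 0.1796]
```

View pics/s2c.png

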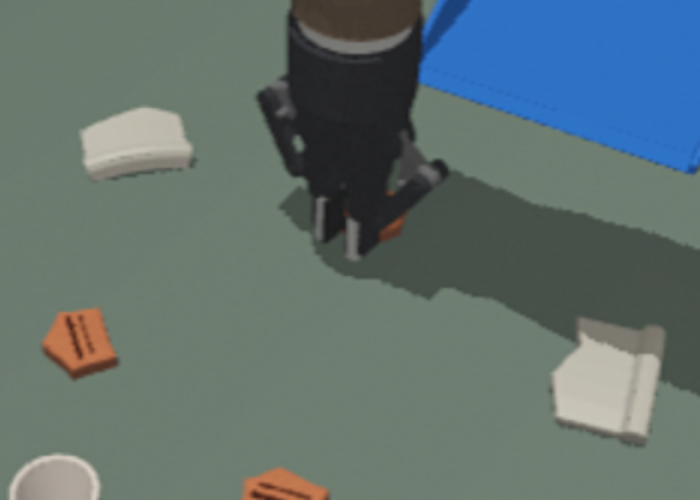

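The fingers are pushing sherd b squarely from behind, with nothing else disturbed. The next rows continue the push.

>>> {"name": "send_rows", "arguments": {"motion": "0.6 -1.2 0 0.15 0; 0.6 -2.4 0 0.15 0; 0.6 -3.6 0 0.15 0; 0.6 -4.8 0 0.15 0; 0.6 -6 0 0.15 0"}}

```text
clock: 3.5
eef_pos: [0.5438, -0.0292, 0.0037]
tool_rot: [0.727, 0.687, -0.0, -0.0]
ft_force: [-0.7, 0.0, -0.5]
grip_width: 0.0174
grasp_force: 0.1
```

>>> {"name": "send_rows", "arguments": {"motion": "0.6 -1.2 0 0 0; 0.6 -2.4 0 0 0; 0.6 -3.6 0 0 0; 0.6 -4.8 0 0 0; 0.6 -6 0 0 0"}}

```text
clock: 4.0
eef_pos: [0.5406, -0.0889, 0.0038]
tool_rot: [0.727, 0.687, -0.0, -0.0]
ft_force: [0.3, -0.4, -0.6]
grip_width: 0.017
grasp_force: 0.1
```

```bash
python3 -c "
from h import *
to(.534,-.25,.005,1.52); save('top','t2',1);im=save('side','s3',1); reds(im,.006,'side')"
```

```text
clock 4.0 pos [ 0.5406 -0.0889  0.0038] yaw 1.5148 shift cm x y z [-16.12   0.25  -0.12] twist -0.005 F [ 0.26 -0.43 -0.56] w 0.017
red px [126.  82.] 2980 w [ 1.0408 -0.0024] min [ 1.0109 -0.5904] max [1.0729 0.3373]
red px [426.   3.] 217 w [ 0.6601 -0.8556] min [ 0.6228 -0.9084] max [ 0.7102 -0.8185]
red px [193. 214.] 388 w [0.6206 0.1969] min [0.5936 0.1713] max [0.647  0.2173]
red px [261. 268.] 524 w [0.4547 0.2108] min [0.4298 0.1887] max [0.4802 0.2332]
```

>>> {"name": "send_rows", "arguments": {"motion": "0.6 -0.8 0 0 0; 0.6 -1.6 0 0 0; 0.6 -2.4 0 -0.05 0; 0.6 -3.2 0 -0.1 0; 0.6 -4 0 -0.15 0"}}

```text
clock: 4.6
eef_pos: [0.5384, -0.1285, 0.0054]
tool_rot: [0.727, 0.687, 0.0, 0.0]
ft_force: [-0.3, -0.0, 0.1]
grip_width: 0.0172
grasp_force: 0.1
```

>>> {"name": "send_rows", "arguments": {"motion": "0.6 -1 0 0 0; 0.6 -2 0 -0.05 0; 0.6 -3 0 -0.05 0; 0.6 -4 0 -0.05 0; 0.6 -5 0 -0.05 0"}}

```text
clock: 5.1
eef_pos: [0.5356, -0.1787, 0.0058]
tool_rot: [0.727, 0.687, 0.0, 0.0]
ft_force: [0.4, 1.1, -0.3]
grip_width: 0.0175
grasp_force: 0.2
```

```bash
python3 -c "
from h import *
to(.534,-.25,.005,1.52); im=save('side','s4',1); 
cv2.imwrite('pics/s4c.png',cv2.resize(im[30:230,200:460,::-1],None,fx=2.5,fy=2.5))"
```

```text
clock 5.1 pos [ 0.5356 -0.1787  0.0058] yaw 1.5146 shift cm x y z [-7.13  0.25  0.08] twist -0.005 F [ 0.43  1.14 -0.25] w 0.0175
```

View pics/s4c.png

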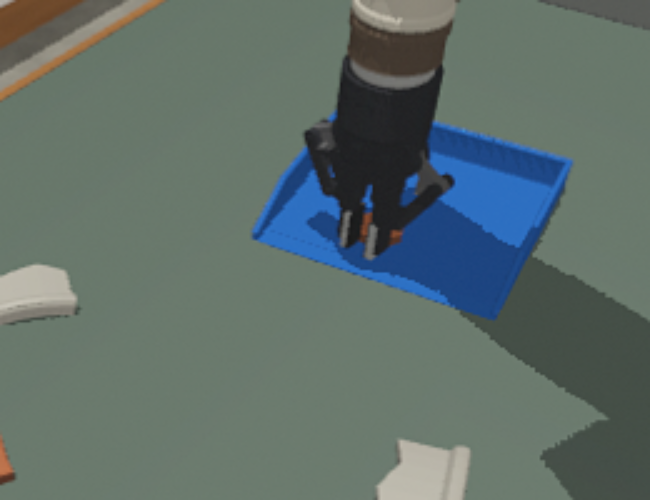

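Sherd b has crossed the lip and sits in front of the fingers on the tray floor. I will push it deeper, then lift away.

>>> {"name": "send_rows", "arguments": {"motion": "0.6 -1.3 0 0 0; 0.6 -2.6 0 0 0; 0.6 -3.9 0 0 0; 0.6 -5.2 0 0 0; 0.6 -6.2 0 0 0"}}

```text
clock: 5.65
eef_pos: [0.532, -0.2412, 0.0058]
tool_rot: [0.727, 0.687, -0.0, 0.0]
ft_force: [-0.3, 0.4, -0.5]
grip_width: 0.0169
grasp_force: 0.2
```

>>> {"name": "send_rows", "arguments": {"motion": "0.6 -0.4 0 0 0; 0.6 -0.4 0 0 0; 0.6 1 0 -0.5 0; 0.6 3 0 -4 0; 0.6 6 0 -8 0"}}

```text
clock: 6.15
eef_pos: [0.5338, -0.1781, 0.0851]
tool_rot: [0.727, 0.687, -0.001, -0.002]
ft_force: [0.4, -0.3, 0.3]
grip_width: 0.0171
grasp_force: 0.0
```

```bash
python3 -c "
from h import *
b,y=line((.4547,.2105),(.472,-.26)); to(*b,.08,y)"
```

```text
start [0.45249533 0.27045948] yaw 1.6075491638876935 push cm 50.08179478312186
clock 6.15 pos [ 0.5338 -0.1781  0.0851] yaw 1.5138 shift cm x y z [ 44.32 -10.67   0.51] twist -0.094 F [ 0.39 -0.31  0.26] w 0.0171
```

>>> {"name": "send_rows", "arguments": {"motion": "0.6 4.4 -1 -2 -0.09; 0.6 8.8 -2.1 -2 -0.09; 0.6 13.2 -3.2 -2 -0.09; 0.6 17.6 -4.3 -2 -0.09; 0.6 22 -5.4 -2 -0.09"}}

```text
clock: 6.65
eef_pos: [0.4927, 0.046, 0.1065]
tool_rot: [0.694, 0.72, 0.0, 0.0]
ft_force: [1.1, -0.1, -0.3]
grip_width: 0.0172
grasp_force: 0.0
```

>>> {"name": "send_rows", "arguments": {"motion": "0.6 4.4 -0.7 0 0; 0.6 8.8 -1.4 0 0; 0.6 13.2 -2.1 0 0; 0.6 17.6 -2.8 0 0; 0.6 22 -3.3 0 0"}}

```text
clock: 7.15
eef_pos: [0.4513, 0.2644, 0.1063]
tool_rot: [0.694, 0.72, 0.0, -0.0]
ft_force: [0.0, 0.3, 0.5]
grip_width: 0.0173
grasp_force: 0.0
```

```bash
python3 -c "
from h import *
im=save('top','t5',1); reds(im)
b,y=line((.4547,.2105),(.472,-.26)); to(*b,.004,y)"
```

```text
red px [200.  29.] 539 w [0.9489 0.2179] min [0.9437 0.0599] max [0.9561 0.4012]
red px [299.  28.] 153 w [ 0.9499 -0.0227] min [ 0.9443 -0.0695] max [0.9561 0.021 ]
red px [378.  30.] 412 w [ 0.9492 -0.218 ] min [ 0.9437 -0.3551] max [ 0.9561 -0.0741]
red px [62. 34.] 490 w [0.9492 0.573 ] min [0.9439 0.4067] max [0.9565 0.755 ]
red px [473.  35.] 304 w [ 0.9491 -0.4693] min [ 0.9435 -0.5789] max [ 0.9559 -0.3597]
red px [207. 161.] 272 w [0.6207 0.1941] min [0.5951 0.171 ] max [0.6444 0.2129]
red px [410. 200.] 231 w [ 0.5319 -0.2783] min [ 0.5144 -0.3003] max [ 0.5495 -0.2567]
red px [200. 233.] 281 w [0.4554 0.2089] min [0.4317 0.1897] max [0.4796 0.2291]
start [0.45249533 0.27045948] yaw 1.6075491638876935 push cm 50.08179478312186
clock 7.2 pos [0.4509 0.2713 0.1066] yaw 1.6134 shift cm x y z [-0.09  0.16 10.26] twist 0.006 F [0.37 5.17 0.26] w 0.0167
```

>>> {"name": "send_rows", "arguments": {"motion": "0.6 0 0.1 3 0; 0.6 0 0.1 6 0; 0.6 0 0.1 8.5 0; 0.6 0 0.1 9.8 0; 0.6 0 0.1 10.2 0"}}

```text
clock: 7.7
eef_pos: [0.452, 0.2617, 0.0023]
tool_rot: [0.694, 0.72, -0.002, -0.001]
ft_force: [0.4, -0.3, -0.2]
grip_width: 0.0167
grasp_force: 0.0
```

>>> {"name": "send_rows", "arguments": {"motion": "0.6 -1 0 0 0; 0.6 -2 0 0 0; 0.6 -3 0 0 0; 0.6 -4 0 0 0; 0.6 -5 0 0 0"}}

```text
clock: 8.2
eef_pos: [0.4566, 0.2108, 0.0045]
tool_rot: [0.695, 0.719, 0.001, 0.0]
ft_force: [1.0, 0.4, -0.2]
grip_width: 0.0173
grasp_force: 0.2
```

>>> {"name": "send_rows", "arguments": {"motion": "0.6 -1.2 0 0 0; 0.6 -2.4 0 0 0; 0.6 -3.6 0 0 0; 0.6 -4.8 0 0 0; 0.6 -6 0 0 0"}}

```text
clock: 8.7
eef_pos: [0.4582, 0.1507, 0.0038]
tool_rot: [0.695, 0.719, -0.0, -0.0]
ft_force: [0.3, 0.5, 0.5]
grip_width: 0.0169
grasp_force: 0.2
```

```bash
python3 -c "
from h import *
im=save('side','s6',1)
to(.4713,-.225,.004,1.6075)
cv2.imwrite('pics/s6c.png',cv2.resize(im[100:340,100:420,::-1],None,fx=2,fy=2))"
```

```text
clock 8.75 pos [0.4579 0.149  0.0036] yaw 1.603 shift cm x y z [-37.42   0.14  -0.04] twist -0.005 F [ 0.75 -1.92 -0.38] w 0.0171
```

View pics/s6c.png

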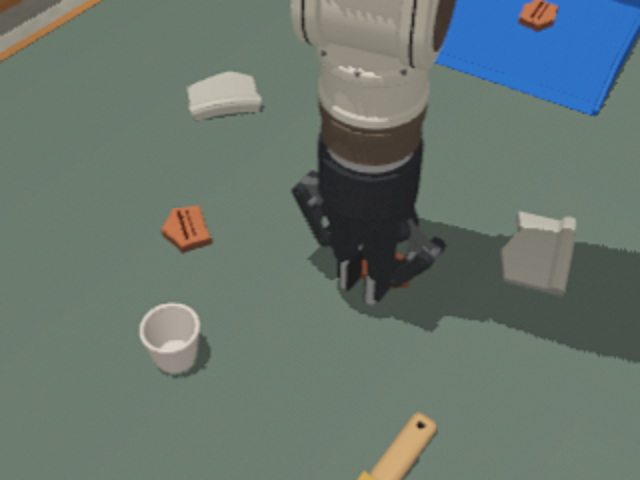

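Sherd c rides in front of the fingers, the crucible and brush are untouched, and b is in the tray. The push continues.

>>> {"name": "send_rows", "arguments": {"motion": "0.6 -1.2 0 0 0; 0.6 -2.4 0 0 0; 0.6 -3.6 0 0 0; 0.6 -4.8 0 0 0; 0.6 -6 0 0 0"}}

```text
clock: 9.25
eef_pos: [0.4602, 0.0907, 0.0038]
tool_rot: [0.695, 0.719, -0.0, 0.0]
ft_force: [0.6, -0.4, -0.2]
grip_width: 0.0169
grasp_force: 0.1
```

>>> {"name": "send_rows", "arguments": {"motion": "0.6 -1.2 0 0 0; 0.6 -2.4 0 0 0; 0.6 -3.6 0 0 0; 0.6 -4.8 0 0 0; 0.6 -6 0 0 0"}}

```text
clock: 9.75
eef_pos: [0.4623, 0.0308, 0.0038]
tool_rot: [0.695, 0.719, -0.0, -0.0]
ft_force: [0.3, 1.4, -0.2]
grip_width: 0.0168
grasp_force: 0.1
```

>>> {"name": "send_rows", "arguments": {"motion": "0.6 -1.2 0 0 0; 0.6 -2.4 0 0 0; 0.6 -3.6 0 0 0; 0.6 -4.8 0 0 0; 0.6 -6 0 0 0"}}

```text
clock: 10.25
eef_pos: [0.4643, -0.0291, 0.0038]
tool_rot: [0.695, 0.719, 0.0, 0.0]
ft_force: [0.7, -0.4, 0.3]
grip_width: 0.017
grasp_force: 0.1
```

>>> {"name": "send_rows", "arguments": {"motion": "0.6 -1.2 0 0 0; 0.6 -2.4 0 0 0; 0.6 -3.6 0 0 0; 0.6 -4.8 0 0 0; 0.6 -6 0 0 0"}}

```text
clock: 10.75
eef_pos: [0.4663, -0.0891, 0.0038]
tool_rot: [0.695, 0.719, 0.0, -0.0]
ft_force: [0.9, 0.5, -0.8]
grip_width: 0.0171
grasp_force: 0.1
```

```bash
python3 -c "
from h import *
im=save('side','s7',1)
to(.4713,-.225,.004,1.6075)
cv2.imwrite('pics/s7c.png',cv2.resize(im[50:250,200:460,::-1],None,fx=2.5,fy=2.5))"
```

```text
clock 10.8 pos [ 0.4666 -0.0907  0.0039] yaw 1.603 shift cm x y z [-1.344e+01  3.000e-02 -1.000e-02] twist -0.004 F [ 1.43 -1.26 -0.69] w 0.0174
```

View pics/s7c.png

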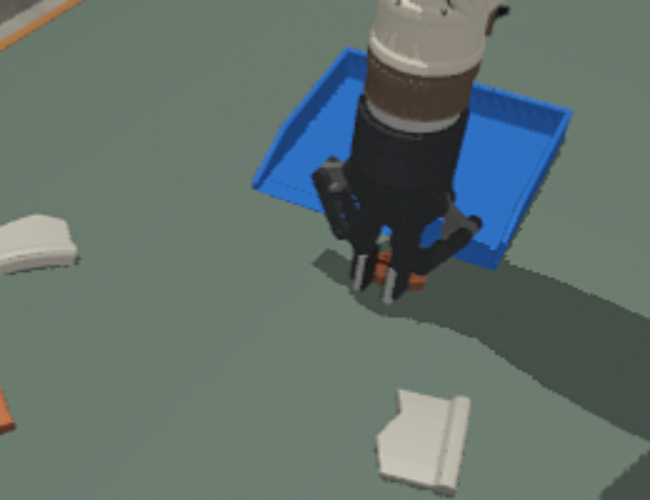

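Sherd c is just short of the lip, centred on the fingers.

>>> {"name": "send_rows", "arguments": {"motion": "0.6 -0.9 0 0 0; 0.6 -1.8 0 0 0; 0.6 -2.7 0 0 0; 0.6 -3.6 0 -0.05 0; 0.6 -4.5 0 -0.1 0"}}

```text
clock: 11.3
eef_pos: [0.4678, -0.1338, 0.0048]
tool_rot: [0.695, 0.719, -0.0, -0.0]
ft_force: [-0.7, 0.6, -0.9]
grip_width: 0.0166
grasp_force: 0.1
```

>>> {"name": "send_rows", "arguments": {"motion": "0.6 -1 0 -0.05 0; 0.6 -2 0 -0.1 0; 0.6 -3 0 -0.1 0; 0.6 -4 0 -0.1 0; 0.6 -5 0 -0.1 0"}}

```text
clock: 11.8
eef_pos: [0.4696, -0.1839, 0.0058]
tool_rot: [0.695, 0.719, 0.0, -0.0]
ft_force: [0.1, 0.9, 0.1]
grip_width: 0.0172
grasp_force: 0.2
```

>>> {"name": "send_rows", "arguments": {"motion": "0.6 -1 0 0 0; 0.6 -2 0 0 0; 0.6 -3 0 0 0; 0.6 -3.8 0 0 0; 0.6 -3.8 0 0 0"}}

```text
clock: 12.3
eef_pos: [0.4711, -0.2223, 0.0058]
tool_rot: [0.696, 0.719, -0.0, 0.0]
ft_force: [0.5, 0.2, -0.0]
grip_width: 0.0174
grasp_force: 0.0
```

>>> {"name": "send_rows", "arguments": {"motion": "0.6 1 0 0 0; 0.6 2.5 0 -3 0; 0.6 5 0 -6 0; 0.6 9 0 -9 0; 0.6 13 0 -10 0"}}

```text
clock: 12.8
eef_pos: [0.4679, -0.0895, 0.1088]
tool_rot: [0.695, 0.719, 0.002, 0.002]
ft_force: [0.4, 0.7, 0.0]
grip_width: 0.0172
grasp_force: 0.0
```

```bash
python3 -c "
from h import *
im=save('top','t8',1); reds(im[60:])
reds(im)
b,y=line((.6207,.1955),(.588,-.245)); to(*b,.104,y)"
```

```text
red px [207. 101.] 272 w [0.7643 0.1968] min [0.7376 0.1732] max [0.7891 0.216 ]
red px [135.  31.] 1076 w [0.9468 0.381 ] min [0.9437 0.0648] max [0.9563 0.7545]
red px [292.  28.] 230 w [ 0.9497 -0.0057] min [ 0.9442 -0.0717] max [0.956  0.0624]
red px [417.  32.] 770 w [ 0.9481 -0.3174] min [ 0.9434 -0.5789] max [ 0.9562 -0.0766]
red px [207. 161.] 272 w [0.6207 0.1941] min [0.5951 0.171 ] max [0.6444 0.2129]
start [0.62514181 0.25533536] yaw 1.4966984116495607 push cm 47.17120555293913
clock 12.85 pos [ 0.4672 -0.0839  0.1091] yaw 1.6105 shift cm x y z [33.27 17.13  0.51] twist 0.114 F [-1.8   4.51 -0.44] w 0.0171
```

>>> {"name": "send_rows", "arguments": {"motion": "0.6 4.2 2.2 0 0.11; 0.6 8.4 4.4 0 0.11; 0.6 12.6 6.6 0 0.11; 0.6 16.8 8.8 0 0.11; 0.6 20 10.4 0 0.11"}}

```text
clock: 13.35
eef_pos: [0.5636, 0.1159, 0.1055]
tool_rot: [0.732, 0.681, 0.0, -0.0]
ft_force: [0.7, -1.3, -0.1]
grip_width: 0.017
grasp_force: 0.0
```

>>> {"name": "send_rows", "arguments": {"motion": "0.6 4 1.6 0 0; 0.6 8 3.2 0 0; 0.6 11.5 4.8 0 0; 0.6 12.8 5.3 0 0; 0.6 12.8 5.3 0 0"}}

```text
clock: 13.85
eef_pos: [0.6255, 0.2391, 0.1047]
tool_rot: [0.732, 0.681, -0.0, -0.0]
ft_force: [-1.2, 0.1, 0.0]
grip_width: 0.0172
grasp_force: 0.0
```

```bash
python3 -c "
from h import *
im=save('top','t9',1);reds(im)
b,y=line((.6207,.1955),(.588,-.245)); to(*b,.004,y)"
```

```text
red px [256.  31.] 2220 w [0.941  0.0819] min [ 0.9434 -0.5789] max [0.9565 0.755 ]
red px [207. 161.] 260 w [0.6206 0.194 ] min [0.5951 0.171 ] max [0.6444 0.2149]
red px [410. 200.] 232 w [ 0.5318 -0.2783] min [ 0.5144 -0.3003] max [ 0.5495 -0.2567]
red px [400. 227.] 243 w [ 0.4683 -0.2533] min [ 0.4473 -0.2702] max [ 0.4913 -0.2342]
start [0.62514181 0.25533536] yaw 1.4966984116495607 push cm 47.17120555293913
clock 13.9 pos [0.625  0.2372 0.1047] yaw 1.4975 shift cm x y z [ 1.81 -0.12 10.07] twist 0.001 F [-0.34  0.05  0.41] w 0.0169
```

>>> {"name": "send_rows", "arguments": {"motion": "0.6 2 0 2 0; 0.6 2 0 5 0; 0.6 2 0 8 0; 0.6 2 0 9.6 0; 0.6 2 0 10 0"}}

```text
clock: 14.4
eef_pos: [0.6246, 0.2536, 0.0028]
tool_rot: [0.734, 0.679, -0.003, -0.001]
ft_force: [-0.3, -0.7, 0.6]
grip_width: 0.0173
grasp_force: 0.0
```

```bash
python3 -c "
from h import *
to(.621,.2,.004,1.4967)"
```

```text
clock 14.4 pos [0.6246 0.2536 0.0028] yaw 1.4936 shift cm x y z [-5.37  0.05 -0.12] twist -0.003 F [-0.35 -0.66  0.6 ] w 0.0173
```

>>> {"name": "send_rows", "arguments": {"motion": "0.6 -1 0 0 0; 0.6 -2 0 0 0; 0.6 -3 0 0 0; 0.6 -4 0 0 0; 0.6 -5 0 0 0"}}

```text
clock: 14.9
eef_pos: [0.6249, 0.2056, 0.0074]
tool_rot: [0.734, 0.68, 0.002, 0.0]
ft_force: [-0.5, 2.7, 3.6]
grip_width: 0.0173
grasp_force: 2.0
```

>>> {"name": "send_rows", "arguments": {"motion": "0.6 -1.2 0 0 0; 0.6 -2.4 0 0 0; 0.6 -3.6 0 0 0; 0.6 -4.8 0 0 0; 0.6 -6 0 0 0"}}

```text
clock: 15.4
eef_pos: [0.6204, 0.1464, 0.0074]
tool_rot: [0.733, 0.68, 0.002, 0.0]
ft_force: [-0.9, 3.1, 5.5]
grip_width: 0.0172
grasp_force: 3.5
```

```bash
python3 -c "
from h import *
im=save('side','s10',1)
to(.5906,-.21,.004,1.4967)
cv2.imwrite('pics/s10c.png',cv2.resize(im[80:320,60:380,::-1],None,fx=2,fy=2))"
```

```text
clock 15.45 pos [0.6202 0.1443 0.0073] yaw 1.4934 shift cm x y z [-35.55  -0.21   0.33] twist -0.003 F [0.23 1.88 6.23] w 0.0171
```

View pics/s10c.png

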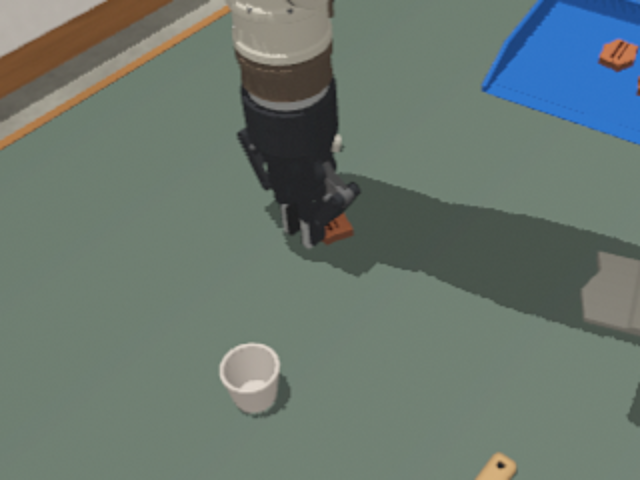

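The upward force of about 5 N and the raised tip suggest a finger is riding on the edge of sherd a. The sherd also sits off to the right, so I will lift off, back away and look.

>>> {"name": "send_rows", "arguments": {"motion": "0.6 0 0 -0.5 0; 0.6 0 0 -1.5 0; 0.6 2 0 -3 0; 0.6 5 0 -6 0; 0.6 7 0 -6 0"}}

```text
clock: 15.95
eef_pos: [0.6276, 0.2182, 0.0708]
tool_rot: [0.733, 0.68, 0.004, 0.002]
ft_force: [0.9, 0.0, 0.2]
grip_width: 0.0172
grasp_force: 0.0
```

```bash
python3 -c "
from h import *
im=save('side','s11',1);reds(im,.006,'side')
t=save('top','t11',1); reds(t)
to(.5906,-.21,.004,1.4967)
a=cv2.resize(im[130:270,130:300,::-1],None,fx=4,fy=4)
cv2.imwrite('pics/s11c.png',a)"
```

```text
red px [252.  12.] 259 w [ 1.0382 -0.477 ] min [ 1.0123 -0.5865] max [ 1.0714 -0.3766]
red px [426.   3.] 216 w [ 0.6602 -0.8555] min [ 0.6228 -0.9084] max [ 0.7102 -0.8185]
red px [210.  34.] 130 w [ 1.046  -0.3051] min [ 1.0135 -0.373 ] max [ 1.0717 -0.2613]
red px [193.  45.] 73 w [ 1.0414 -0.2328] min [ 1.0116 -0.2616] max [ 1.0714 -0.1995]
red px [ 60. 120.] 935 w [1.0368 0.1834] min [ 1.011  -0.0136] max [1.0727 0.3373]
red px [103.  88.] 65 w [1.0634 0.0493] min [1.0526 0.0188] max [1.0715 0.0756]
red px [369. 107.] 193 w [ 0.5336 -0.2803] min [ 0.5149 -0.3068] max [ 0.5532 -0.2549]
red px [389. 123.] 230 w [ 0.4694 -0.255 ] min [ 0.4468 -0.2775] max [ 0.4939 -0.2327]
red px [ 28. 129.] 130 w [1.0623 0.2444] min [1.044  0.2041] max [1.072  0.2851]
red px [225. 190.] 341 w [0.6152 0.1175] min [0.5886 0.0927] max [0.6428 0.1379]
red px [142.  31.] 1219 w [0.9468 0.3638] min [0.9437 0.0234] max [0.9565 0.755 ]
red px [395.  31.] 982 w [ 0.9475 -0.2613] min [ 0.9433 -0.5789] max [0.9562 0.0186]
red px [241. 163.] 269 w [0.6156 0.1148] min [0.5905 0.0922] max [0.6396 0.1338]
red px [410. 200.] 232 w [ 0.5318 -0.2784] min [ 0.5144 -0.3003] max [ 0.5495 -0.2567]
red px [400. 227.] 243 w [ 0.4683 -0.2533] min [ 0.4473 -0.2702] max [ 0.4913 -0.2342]
clock 16.05 pos [0.6253 0.2191 0.067 ] yaw 1.4987 shift cm x y z [-43.05  -0.37   6.3 ] twist 0.002 F [-0.62  0.62 -0.78] w 0.0172
```

View pics/s11c.png

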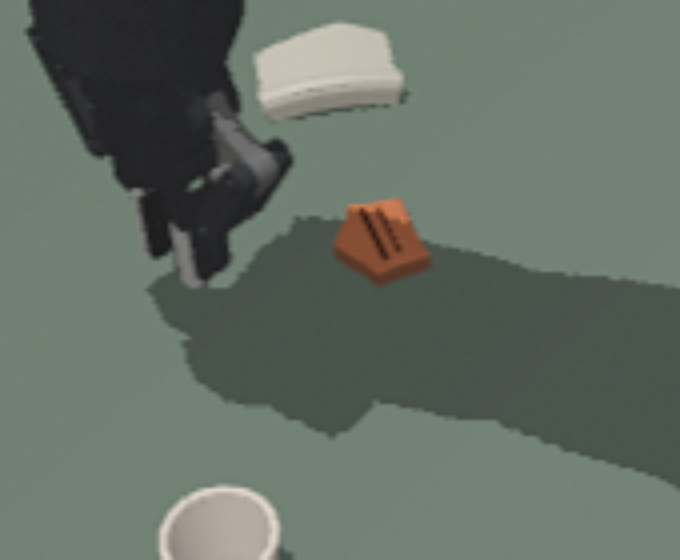

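Sherd a is flat and undisturbed at about (0.615, 0.116), with a corner facing the fingers. I will work out its outline so I can push on an edge, with lower tips.

```bash
python3 -c "
from h import *
V=[w('side',130+u/4,130+v/4,.010) for u,v in [(350,203),(403,200),(429,258),(380,274),(337,235)]]
V=np.array(V); print(V)
for i in range(5):
    d=V[(i+1)%5]-V[i]; print(i,np.linalg.norm(d).round(4),'mid',(V[i]+V[(i+1)%5])/2,'dir',np.arctan2(d[1],d[0]).round(3))
im=cv2.imread('pics/t11.png')[140:190,215:270]
h=cv2.cvtColor(im,cv2.COLOR_BGR2HSV); m=(((h[...,0]<14)|(h[...,0]>172))&(h[...,1]>110)).astype(np.uint8)
c=max(cv2.findContours(m,0,2)[0],key=cv2.contourArea); a=cv2.approxPolyDP(c,2,True)[:,0]
print([w('top',u+215,v+140,.011) for u,v in a])
"
```

```text
[[0.6396 0.1107]
 [0.6212 0.0934]
 [0.5869 0.1143]
 [0.5979 0.1359]
 [0.6301 0.13  ]]
0 0.0253 mid [0.6304  0.10205] dir -2.387
1 0.0402 mid [0.60405 0.10385] dir 2.594
2 0.0242 mid [0.5924 0.1251] dir 1.1
3 0.0327 mid [0.614   0.13295] dir -0.181
4 0.0215 mid [0.63485 0.12035] dir -1.113
[array([0.6396, 0.1085]), array([0.6255, 0.1338]), array([0.5998, 0.1336]), array([0.5905, 0.1151]), array([0.6208, 0.0922])]
```

```bash
python3 -c "
from h import *
b,y=line((.6145,.116),(.588,-.245),.055); to(*b,.003,y)"
```

```text
start [0.61852656 0.17085241] yaw 1.4975205543458172 push cm 38.69713386443739
clock 16.05 pos [0.6253 0.2191 0.067 ] yaw 1.4987 shift cm x y z [-4.87 -0.33  6.4 ] twist 0.001 F [-0.62  0.62 -0.78] w 0.0172
```

>>> {"name": "send_rows", "arguments": {"motion": "0.6 -2.4 -0.3 2 0; 0.6 -4.8 -0.3 4 0; 0.6 -4.8 -0.3 5 0; 0.6 -4.8 -0.3 5.6 0; 0.6 -4.8 -0.3 5.9 0"}}

```text
clock: 16.55
eef_pos: [0.6176, 0.1684, 0.0058]
tool_rot: [0.733, 0.68, -0.001, -0.0]
ft_force: [-0.1, -0.0, -0.6]
grip_width: 0.0171
grasp_force: 0.0
```

>>> {"name": "send_rows", "arguments": {"motion": "0.6 0 0 0 0; 0.6 0 0 0 0; 0.6 0 0 0 0; 0.6 0 0 0.1 0; 0.6 0 0 0.2 0"}}

```text
clock: 17.05
eef_pos: [0.6183, 0.1686, 0.0052]
tool_rot: [0.733, 0.68, 0.0, 0.0]
ft_force: [-0.5, -0.2, -0.2]
grip_width: 0.017
grasp_force: 0.0
```

>>> {"name": "send_rows", "arguments": {"motion": "0.6 0 0 0 0; 0.6 0 0 0 0; 0.6 0 0 0 0; 0.6 0 0 0 0; 0.6 0 0 0 0"}}

```text
clock: 17.55
eef_pos: [0.618, 0.1683, 0.0048]
tool_rot: [0.733, 0.68, 0.0, 0.0]
ft_force: [-0.5, -0.5, 0.2]
grip_width: 0.0171
grasp_force: 0.0
```

>>> {"name": "send_rows", "arguments": {"motion": "0.6 0 0 0.1 0; 0.6 0 0 0.2 0; 0.6 0 0 0.25 0; 0.6 0 0 0.25 0; 0.6 0 0 0.25 0"}}

```text
clock: 18.05
eef_pos: [0.618, 0.1683, 0.0022]
tool_rot: [0.733, 0.68, -0.0, -0.0]
ft_force: [-0.8, -0.0, 0.5]
grip_width: 0.0171
grasp_force: 0.0
```

>>> {"name": "send_rows", "arguments": {"motion": "0.6 -0.8 0 0 0; 0.6 -1.6 0 0 0; 0.6 -2.4 0 0 0; 0.6 -3.2 0 0 0; 0.6 -4 0 0 0"}}

```text
clock: 18.55
eef_pos: [0.6149, 0.1274, 0.0024]
tool_rot: [0.734, 0.68, -0.0, -0.0]
ft_force: [-0.1, 0.7, -1.0]
grip_width: 0.0172
grasp_force: 0.1
```

```bash
python3 -c "
from h import *
to(.591,-.205,.004,1.4975)"
```

```text
clock 18.55 pos [0.6149 0.1274 0.0024] yaw 1.4943 shift cm x y z [-33.33   0.16  -0.16] twist -0.003 F [-0.13  0.72 -0.98] w 0.0172
```

>>> {"name": "send_rows", "arguments": {"motion": "0.6 -1.2 0 0 0; 0.6 -2.4 0 0 0; 0.6 -3.6 0 0 0; 0.6 -4.8 0 0 0; 0.6 -6 0 0 0"}}

```text
clock: 19.05
eef_pos: [0.6103, 0.0675, 0.0024]
tool_rot: [0.734, 0.68, 0.0, 0.0]
ft_force: [0.5, 0.8, 0.2]
grip_width: 0.0169
grasp_force: 0.1
```

>>> {"name": "send_rows", "arguments": {"motion": "0.6 -1.2 0 0 0; 0.6 -2.4 0 0 0; 0.6 -3.6 0 0 0; 0.6 -4.8 0 0 0; 0.6 -6 0 0 0"}}

```text
clock: 19.55
eef_pos: [0.6058, 0.0078, 0.0023]
tool_rot: [0.733, 0.68, 0.0, 0.0]
ft_force: [0.5, 0.6, 0.2]
grip_width: 0.0169
grasp_force: 0.2
```

>>> {"name": "send_rows", "arguments": {"motion": "0.6 -1.2 0 0 0; 0.6 -2.4 0 0 0; 0.6 -3.6 0 0 0; 0.6 -4.8 0 0 0; 0.6 -6 0 0 0"}}

```text
clock: 20.05
eef_pos: [0.6012, -0.052, 0.0023]
tool_rot: [0.733, 0.68, 0.0, 0.0]
ft_force: [-0.5, 1.8, 0.2]
grip_width: 0.0173
grasp_force: 0.3
```

```bash
python3 -c "
from h import *
im=save('side','s12',1)
to(.591,-.205,.004,1.4975)
cv2.imwrite('pics/s12c.png',cv2.resize(im[50:250,160:420,::-1],None,fx=2.5,fy=2.5))"
```

```text
clock 20.1 pos [ 0.601  -0.054   0.0023] yaw 1.4927 shift cm x y z [-15.13   0.18  -0.17] twist -0.005 F [ 0.43 -0.97  0.17] w 0.0172
```

View pics/s12c.png

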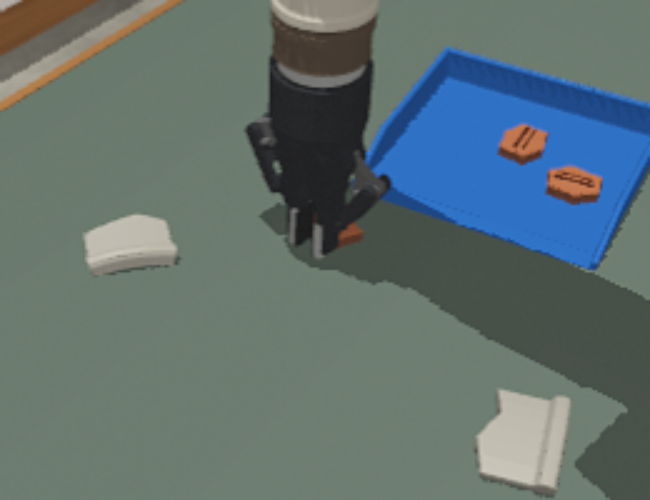

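Sherds b and c are well inside. Sherd a, if pushed on this line, would meet the left side wall, so I back off to shift it sideways first.

>>> {"name": "send_rows", "arguments": {"motion": "0.6 1 0 0 0; 0.6 2 0 -2 0; 0.6 3 0 -5 0; 1 4 3 -6 0; 1 4 6 -6 0"}}

```text
clock: 20.6
eef_pos: [0.6663, -0.0128, 0.0655]
tool_rot: [0.732, 0.681, 0.002, 0.001]
ft_force: [0.2, -0.8, 0.5]
grip_width: -0.0
grasp_force: 0.0
```

```bash
python3 -c "
from h import *
im=save('side','s13',1);reds(im,.006,'side')
to(.66,-.09,.0025,1.4975)"
```

```text
red px [426.   3.] 216 w [ 0.6602 -0.8555] min [ 0.6228 -0.9084] max [ 0.7102 -0.8185]
red px [188.  48.] 651 w [ 1.0404 -0.2112] min [ 1.0115 -0.383 ] max [ 1.0721 -0.0857]
red px [ 76. 110.] 1811 w [1.041  0.1413] min [ 1.011  -0.1132] max [1.0729 0.3279]
red px [369. 107.] 194 w [ 0.5336 -0.2804] min [ 0.5149 -0.3068] max [ 0.5532 -0.2549]
red px [389. 123.] 230 w [ 0.4694 -0.255 ] min [ 0.4468 -0.2775] max [ 0.4939 -0.2327]
red px [294. 139.] 263 w [ 0.5997 -0.0822] min [ 0.5729 -0.1092] max [ 0.6271 -0.0603]
clock 20.65 pos [ 0.6709 -0.0138  0.0641] yaw 1.4972 shift cm x y z [-7.68 -0.53  6.16] twist -0.0 F [ 7.23 -0.1   0.32] w 0.0002
```

>>> {"name": "send_rows", "arguments": {"motion": "1 -3.5 -0.2 0 0; 1 -7 -0.4 2 0; 1 -7 -0.4 4 0; 1 -7 -0.4 5.5 0; 1 -7 -0.4 6.1 0"}}

```text
clock: 21.15
eef_pos: [0.6531, -0.0841, -0.0]
tool_rot: [0.733, 0.68, -0.001, -0.002]
ft_force: [-13.2, 1.1, 28.0]
grip_width: 0.0
grasp_force: 13.9
```

```bash
python3 -c "
from h import *
to(.6065,-.083,.0025,1.4975)"
```

```text
clock 21.15 pos [ 0.6531 -0.0841 -0.    ] yaw 1.4958 shift cm x y z [-0.24 -4.66 -0.25] twist -0.002 F [-13.17   1.12  27.97] w 0.0
```

>>> {"name": "send_rows", "arguments": {"motion": "1 0 0 -0.2 0; 1 0 0 -0.4 0; 1 0 0 -0.4 0; 1 0 0 -0.4 0; 1 0 0 -0.4 0"}}

```text
clock: 21.65
eef_pos: [0.655, -0.0849, 0.0055]
tool_rot: [0.733, 0.68, 0.0, 0.0]
ft_force: [1.1, 0.5, 1.1]
grip_width: -0.0
grasp_force: 0.0
```

```bash
python3 -c "
from h import *
im=save('side','s14',1);reds(im,.006,'side')
to(.6065,-.083,.0035,1.4975)"
```

```text
red px [426.   3.] 217 w [ 0.6604 -0.8553] min [ 0.6228 -0.9084] max [ 0.7102 -0.8185]
red px [233.  23.] 407 w [ 1.0408 -0.3937] min [ 1.0125 -0.5191] max [ 1.0716 -0.2806]
red px [100.  97.] 2421 w [1.0408 0.0747] min [ 1.011  -0.3365] max [1.0729 0.3357]
red px [369. 107.] 194 w [ 0.5336 -0.2804] min [ 0.5149 -0.3068] max [ 0.5532 -0.2549]
red px [389. 123.] 230 w [ 0.4694 -0.255 ] min [ 0.4468 -0.2775] max [ 0.4939 -0.2327]
red px [294. 139.] 265 w [ 0.5996 -0.0824] min [ 0.5729 -0.1092] max [ 0.6271 -0.0604]
clock 21.7 pos [ 0.6549 -0.085   0.0054] yaw 1.4951 shift cm x y z [-0.17 -4.85  0.19] twist -0.002 F [-0.33  0.37  0.08] w 0.0
```

>>> {"name": "send_rows", "arguments": {"motion": "1 0 -0.7 0.15 0; 1 -0.05 -1.4 0.2 0; 1 -0.1 -2.1 0.2 0; 1 -0.15 -2.8 0.2 0; 1 -0.15 -3.5 0.2 0"}}

```text
clock: 22.2
eef_pos: [0.6191, -0.0842, 0.0035]
tool_rot: [0.734, 0.68, 0.0, 0.0]
ft_force: [-0.0, -0.1, -0.0]
grip_width: -0.0001
grasp_force: 0.1
```

>>> {"name": "send_rows", "arguments": {"motion": "1 -0.05 -0.7 0 0; 1 -0.1 -1.4 0 0; 1 -0.1 -1.4 0 0; 1 -0.1 -0.4 0 0; 1 -0.1 1 0 0"}}

```text
clock: 22.7
eef_pos: [0.6294, -0.0858, 0.0034]
tool_rot: [0.734, 0.68, -0.0, -0.0]
ft_force: [-0.2, -0.8, 0.2]
grip_width: -0.0006
grasp_force: 0.0
```

>>> {"name": "send_rows", "arguments": {"motion": "1 0 0 -2 0; 1 0 0 -4 0; 1 4 0 -6 0; 1 8 0 -6 0; 0.6 12 0 -6 0"}}

```text
clock: 23.2
eef_pos: [0.6399, 0.0347, 0.0646]
tool_rot: [0.734, 0.679, 0.001, 0.001]
ft_force: [1.0, -0.5, -0.1]
grip_width: 0.0134
grasp_force: 0.0
```

```bash
python3 -c "
from h import *
im=save('side','s15',1);reds(im,.006,'side')
reds(save('top','t15'))
to(.6065,-.083,.0035,1.4975)
cv2.imwrite('pics/s15c.png',cv2.resize(im[50:250,160:420,::-1],None,fx=2.5,fy=2.5))"
```

```text
red px [273.   3.] 79 w [ 1.0261 -0.5644] min [ 1.0124 -0.6039] max [ 1.0498 -0.5228]
red px [426.   3.] 216 w [ 0.6602 -0.8555] min [ 0.6228 -0.9084] max [ 0.7102 -0.8185]
red px [102.  96.] 2348 w [1.0407 0.0698] min [ 1.011  -0.3269] max [1.0729 0.3357]
red px [369. 107.] 193 w [ 0.5336 -0.2803] min [ 0.5149 -0.3068] max [ 0.5532 -0.2549]
red px [389. 123.] 230 w [ 0.4694 -0.255 ] min [ 0.4468 -0.2775] max [ 0.4939 -0.2327]
red px [303. 147.] 268 w [ 0.57   -0.0747] min [ 0.5441 -0.1034] max [ 0.5937 -0.0495]
red px [256.  31.] 2246 w [0.9409 0.0822] min [ 0.9434 -0.5789] max [0.9565 0.755 ]
red px [410. 200.] 233 w [ 0.5318 -0.2784] min [ 0.5144 -0.3003] max [ 0.5495 -0.2567]
red px [400. 227.] 243 w [ 0.4683 -0.2533] min [ 0.4473 -0.2702] max [ 0.4913 -0.2342]
clock 23.3 pos [0.6393 0.0391 0.0636] yaw 1.5013 shift cm x y z [-12.41  -2.43   6.01] twist 0.004 F [ 0.78 -0.   -0.3 ] w 0.0174
```

View pics/s15c.png

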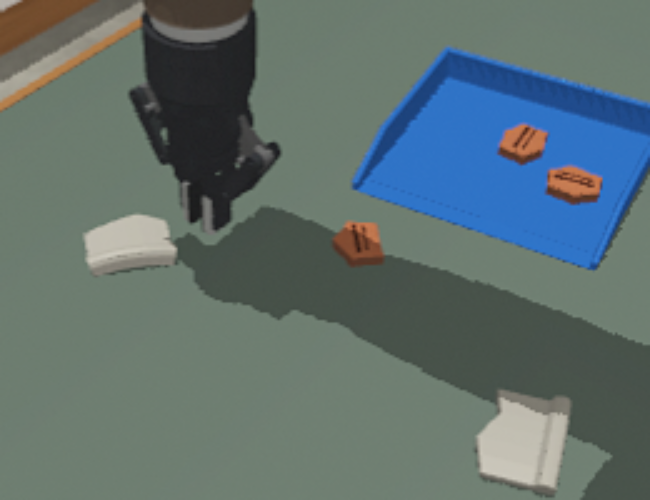

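Sherd a is now at about (0.570, -0.075), lined up well inside the side wall. Next is the final push.

```bash
python3 -c "
from h import *
b,y=line((.570,-.0755),(.586,-.23),.06); to(*b,.003,y)"
```

```text
start [ 0.56381946 -0.01581917] yaw 1.673988347153297 push cm 18.532626951034395
clock 23.3 pos [0.6393 0.0391 0.0636] yaw 1.5013 shift cm x y z [-6.01 -7.15  6.06] twist -0.173 F [ 0.78 -0.   -0.3 ] w 0.0174
```

>>> {"name": "send_rows", "arguments": {"motion": "0.6 0 -3 0 -0.1; 0.6 -2.5 -5 0 -0.17; 0.6 -5 -7.1 2 -0.17; 0.6 -6 -7.1 4 -0.17; 0.6 -6 -7.1 5.4 -0.17"}}

```text
clock: 23.8
eef_pos: [0.5619, -0.0227, 0.0083]
tool_rot: [0.674, 0.739, -0.001, -0.0]
ft_force: [-0.2, -0.6, -0.1]
grip_width: 0.017
grasp_force: 0.0
```

>>> {"name": "send_rows", "arguments": {"motion": "0.6 0 0 0 0; 0.6 0 0 0 0; 0.6 0 0 0 0; 0.6 0 0 0 0; 0.6 0 0 0 0"}}

```text
clock: 24.3
eef_pos: [0.5642, -0.0204, 0.01]
tool_rot: [0.673, 0.74, 0.0, 0.001]
ft_force: [0.6, 0.7, -0.4]
grip_width: 0.017
grasp_force: 0.0
```

```bash
python3 -c "
from h import *
to(.582,-.193,.0025,1.674)"
```

```text
clock 24.3 pos [ 0.5642 -0.0204  0.01  ] yaw 1.6652 shift cm x y z [-17.35   0.15   0.75] twist -0.009 F [ 0.6   0.69 -0.43] w 0.017
```

>>> {"name": "send_rows", "arguments": {"motion": "0.6 0 0 0.4 0; 0.6 0 0 0.75 0; 0.6 0 0 0.75 0; 0.6 -0.8 0 0.75 0; 0.6 -1.6 0 0.75 0"}}

```text
clock: 24.8
eef_pos: [0.5651, -0.037, 0.0018]
tool_rot: [0.673, 0.74, -0.0, 0.0]
ft_force: [-1.1, -0.3, -0.5]
grip_width: 0.0166
grasp_force: 0.0
```

>>> {"name": "send_rows", "arguments": {"motion": "0.6 -0.8 0 0 0; 0.6 -1.6 0 0 0; 0.6 -2.4 0 0 0; 0.6 -3.2 0 0 0; 0.6 -4 0 0 0"}}

```text
clock: 25.3
eef_pos: [0.5688, -0.0771, 0.0019]
tool_rot: [0.673, 0.739, 0.0, 0.0]
ft_force: [0.6, 0.4, 0.7]
grip_width: 0.0171
grasp_force: 0.2
```

```bash
python3 -c "
from h import *
im=save('side','s16',1)
to(.582,-.193,.0025,1.674)
cv2.imwrite('pics/s16c.png',cv2.resize(im[50:250,200:460,::-1],None,fx=2.5,fy=2.5))"
```

```text
clock 25.35 pos [ 0.5691 -0.0784  0.0019] yaw 1.6633 shift cm x y z [-11.53   0.23  -0.06] twist -0.011 F [ 0.27 -0.77 -0.24] w 0.0169
```

>>> {"name": "send_rows", "arguments": {"motion": "0.6 -0.8 0 0 0; 0.6 -1.6 0 0 0; 0.6 -2.4 0 -0.05 0; 0.6 -3.2 0 -0.1 0; 0.6 -4 0 -0.15 0"}}

```text
clock: 25.85
eef_pos: [0.5725, -0.1169, 0.0033]
tool_rot: [0.673, 0.74, -0.0, -0.0]
ft_force: [-0.6, -1.0, -0.1]
grip_width: 0.017
grasp_force: 0.1
```

>>> {"name": "send_rows", "arguments": {"motion": "0.6 -0.8 0 -0.05 0; 0.6 -1.6 0 -0.15 0; 0.6 -2.4 0 -0.2 0; 0.6 -3.2 0 -0.2 0; 0.6 -4 0 -0.2 0"}}

```text
clock: 26.35
eef_pos: [0.5763, -0.1566, 0.0054]
tool_rot: [0.673, 0.74, 0.0, 0.0]
ft_force: [-0.6, 1.3, -0.4]
grip_width: 0.0172
grasp_force: 0.3
```

>>> {"name": "send_rows", "arguments": {"motion": "0.6 -0.8 0 0 0; 0.6 -1.6 0 0 0; 0.6 -2.4 0 0 0; 0.6 -3.2 0 0 0; 0.6 -3.4 0 0 0"}}

```text
clock: 26.85
eef_pos: [0.5796, -0.191, 0.0053]
tool_rot: [0.674, 0.739, -0.0, 0.0]
ft_force: [-0.7, 1.0, 0.3]
grip_width: 0.0171
grasp_force: 0.2
```

>>> {"name": "send_rows", "arguments": {"motion": "0.6 0 0 0 0; 0.6 1 0 0 0; 0.6 3 0 -4 0; 0.6 7 0 -8 0; 0.6 11 0 -12 0"}}

```text
clock: 27.35
eef_pos: [0.5693, -0.0879, 0.1169]
tool_rot: [0.673, 0.739, -0.0, -0.0]
ft_force: [1.2, 0.4, 1.0]
grip_width: 0.0167
grasp_force: 0.0
```

>>> {"name": "send_rows", "arguments": {"motion": "0.6 4 0 -4 0; 0.6 8 0 -8 0; 0.6 12 0 -8 0; 0.6 16 0 -8 0; 0.6 20 0 -8 0"}}

```text
clock: 27.85
eef_pos: [0.5505, 0.1123, 0.197]
tool_rot: [0.673, 0.74, 0.001, 0.0]
ft_force: [1.7, -0.7, -0.3]
grip_width: 0.0172
grasp_force: 0.0
```

```bash
python3 -c "
from h import *
m=np.array([.51325,-.156]);ex=np.array([.159,-.987]);ey=np.array([.987,.159])
for c in ['side','top']:
    im=save(c,c+'17'); h=cv2.cvtColor(im,cv2.COLOR_RGB2HSV); k=(((h[...,0]<14)|(h[...,0]>172))&(h[...,1]>110)&(h[...,2]>60)).astype(np.uint8)
    for q in cv2.findContours(k,0,2)[0]:
        if cv2.contourArea(q)>60:
            W=np.array([w(c,*p,.009) for p in q[:,0]])-m; T=np.c_[W@ex,W@ey]
            if abs(T).max()<.6: print(c,cv2.contourArea(q),'tray min',T.min(0).round(3),'max',T.max(0).round(3))
for t in ['rim_1','crucible','brush']:
    print(t,[np.round(b['rect']) for b in boxes_of('top',t)][:2])
to(.5,.1,.2,1.6)"
```

```text
side 202.0 tray min [ 0.064 -0.082] max [ 0.11  -0.036]
side 176.5 tray min [0.045 0.037] max [0.098 0.084]
side 170.0 tray min [ 0.095 -0.018] max [0.149 0.018]
side 507.5 tray min [0.009 0.466] max [0.293 0.552]
top 217.0 tray min [ 0.071 -0.081] max [ 0.108 -0.037]
top 204.5 tray min [ 0.101 -0.019] max [0.146 0.016]
top 207.5 tray min [0.054 0.039] max [0.098 0.082]
rim_1 [array([273., 124.,  32.,  27.]), array([299., 276.,   5.,   8.])]
crucible [array([161., 199.,  23.,  16.])]
brush [array([166., 282.,  32.,  10.])]
clock 28.1 pos [0.5506 0.1102 0.1958] yaw 1.6663 shift cm x y z [-0.53 -5.13 -0.42] twist 0.066 F [-0.22 -0.89 -0.2 ] w 0.017
```

```bash
python3 -c "
from h import *
print(workorder.job_done())"
```

```text
the job is handed in; nothing more can be done
None
```

I handed the job in at about 28 s: all three sherds measure wholly past the tray's lip, clear of each other, with nothing seen moved among the rim shards, crucible and brush; a finger rode briefly on one sherd (about 5 N), and the shut fingertips once pressed the bare bench at about 28 N.

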